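# Restock the rub-jar row beside the braai

### The arm

A 6-joint arm with a two-finger parallel gripper is mounted at the origin on the work surface. World frame = base frame: x ahead of the robot, y to its left, z up, the work surface at z = 0. Lengths are in mm, angles in rad, forces in N, time in s.
With the tool pointing down it reaches from about 350 to 975 mm from the base axis. Payload 7.1 kg.
Tool frame: the origin (TCP) lies on the front face of the gripper's body, between the roots of the fingers; the fingertips stand 80 mm ahead of it and the grasp point (between the pads) lies 61 mm ahead of it (env.tips_ahead is the distance from the TCP to the fingertips, in mm); z points along the fingers, y is the direction in which the jaws open and shut (so a half turn about z gives the same grasp; the last joint's range is limited). The gripper opens to 88 mm and grips with 3 to 60 N. Pads are 20 mm wide; open, the fingers measure 115 mm over their backs; the gripper's body (75 mm by 178 mm) begins 61 mm behind the grasp point.
Start: joints at [-1.247, 0.423, 1.63, -0, 1.089, -0.019], TCP at [210.096, -588.613, 302.675] pointing down, gripper open.
Joint ranges: [-3, 3], [-0.9, 2.11], [0.09, 2.58], [-1.31, 4.45], [0.11, 2.69], [-2.54, 2.54]. Speed limits (rad/s): [2.39, 2.39, 3.01, 3.14, 3.14, 3.14].

### API

Orientations are given as a unit quaternion [x, y, z, w].
In Python, from station import env, set_gripper, viewer, workorder gives the robot as it stands. Calls block until the motion is done:
- env.reach(position, orientation): joint-space move of the TCP to a pose.
- env.move_l(position, rot=None, rate=150, f_stop=None): straight line of the TCP; rot=None keeps the orientation; rate is the mean speed in mm/s. With f_stop (N) it stops when the force on the tool has changed by that much, and returns True; else False.
- env.move_joints(angles): joint-space move.
- set_gripper(opening): finger opening in mm; the grip force is fixed at half the most; returns when the fingers have stopped.
- env.hold(seconds).
- env.ik(position, orientation): joint angles nearest the present ones, or None.
- env.read_state(): the state.
- viewer.camera(name): name is "scene" or "side" or "wrist"; returns the picture (384x512x3 uint8, blue, green, red); there is no depth.
- viewer.camera_params(name): a dict with "fx", "fy", "cx", "cy" (pixels), "pose" (4x4, takes a point from camera to world coordinates); the wrist camera has in their place "tool_from_camera" (4x4, takes a point from camera to tool coordinates, whose origin is the TCP and whose axes are the flange's). Camera axes: x right, y up, looking along -z (the intrinsics and any distortion apply to the point x, -y, -z); pixel columns grow to the right and rows downward; lengths in mm; the calibration is good to about 2 mm. A picture is of the moment at which its call begins: read the wrist's pose just before it. camera_params takes no time and is no camera call.
A pose or a line that the arm cannot do raises env.IKError and nothing moves.
- workorder.sign_off(): hands the job in, once; it reports no verdict.
The state is a dict: "time_s": time; "qpos": joint angles; "dq": joint speeds; "tau": joint torques, N m; "tool_pos": TCP position; "orientation": TCP orientation; "force": force on the tool from outside, world axes, zero at the start; "wrist_torque": the same for the moment, N m; "width": finger opening in mm.
Only numpy, scipy, OpenCV 4.12 (cv2) and the standard library are available. Lean on these libraries where they do the work, as an engineer would, in place of code of your own. Each camera call takes 0.05 s, during which the arm holds its last target.

### The job

First slide the two old jars forward in their row, standing on the shelf without lifting them, until they are together and the front one gently presses in the spring-loaded stop plate at the robot's end of the row; only feel will tell you how far that is, and the stop must not be forced. Then fetch the new jar from the counter and set it gently down, upright, in the same row close behind the old ones (at most a finger's width of gap) and let go. Leave the mug, bowl, brush and skewer tray alone.

Things in the scene. Friction and masses are not known exactly. Their poses are not given: they have to be found in the camera images.
- unit: charcoal plastic shelf unit, fixed, 290 mm (its x) by 260 mm (its y). Origin: centre of its underside, on the counter; -x end faces the robot. Flat deck 85 mm up. The jar lane runs along x, centred at y = +55 mm, between ribs 14 mm high, 64 mm apart inside; a 14 mm ledge closes the back at x = +139 mm.
- stop_rail: fixed rail of the stop. Origin: on the deck, lane centre, unit x = -115 mm; axes as the unit's. The stop, an upright metal plate 52 mm wide, 36 mm high, faces +x, clamped on the rail: its free face is at x = 0 to 30 mm (not measured: feel it). It yields 18 mm toward -x on a spring, 0.6 N rising to 6.5 N, then is solid; it stays resting on a jar pressed into it; over 20 N is forcing it.
- old_front: old jar nearer the robot, standing in the lane with a gap of 20 to 65 mm to the stop: 58 mm across up to 49 mm height, then a black twist cap 54 mm across; 70 mm tall, sealed, 0.16 to 0.25 kg. Origin: centre of the underside, z up.
- old_rear: old jar farther back, standing in the lane just behind the other old jar (gap 3 to 28 mm), with 55 mm or more of free lane behind it: 58 mm across up to 49 mm height, then a black twist cap 54 mm across; 70 mm tall, sealed, 0.16 to 0.25 kg. Origin: centre of the underside, z up. Sliding both old jars takes some 1.5 to 4 N.
- new_jar: new jar, same kind, standing on the counter to one side of the unit (left or right): 58 mm across up to 49 mm height, then a black twist cap 54 mm across; 70 mm tall, sealed, 0.16 to 0.25 kg. Origin: centre of the underside, z up.
- mug: white enamel mug, 80 mm across, 80 mm tall, standing on the counter on the side of the unit where the new jar is not. Origin: centre of the underside. Leave alone.
- bowl: small stoneware bowl, 90 mm across, 40 mm tall, on the deck beside the lane (unit y about -70 mm). Origin: centre of the underside. Leave alone.
- brush: basting brush, 140 mm long, lying on the deck beside the lane (unit y about -75 mm), behind the bowl. Leave alone.
- tray_front (a point): front edge of the handle of the pull-out skewer tray under the deck, partly open toward the robot, 51 mm above the counter. Leave alone.

How it is judged:
By the outcome, as a careful person would: the job done as asked, in the order asked, and still so for the second after the job is handed in, with the robot touching nothing.
It also fails if it takes over 61 s, if anything falls off the work surface, if the arm or the gripper's body presses on something with over 40 N, if the wrist force passes 120 N, or if a joint passes its speed limit or range.

## Working session

There is one attempt and no reset: what is moved stays moved. The work goes in short steps, each a Python script; the robot and the scene stay as the last script left them, time stands still between calls to the robot, and variables do not carry over. Pictures are saved under pics/ and viewed, and the job is handed in when it is done.

```bash
ls; mkdir -p pics; python3 - <<'E'
from station import env,set_gripper,viewer,workorder
import cv2
s=env.read_state();print(s)
for n in("scene","side","wrist"):
    cv2.imwrite(f"pics/a_{n}.png",viewer.camera(n)); print(n,viewer.camera_params(n))
E
```

```text
pics
{'time_s': 0.0, 'qpos': array([-1.24701503e+00,  4.23826115e-01,  1.63070725e+00,  7.60467404e-06,
        1.08858403e+00, -1.90288224e-02]), 'dq': array([-5.83371793e-04,  4.66406440e-05, -2.49849402e-04, -5.15516333e-05,
       -5.27724653e-04, -6.46281610e-04]), 'tau': array([-1.24852464e-03, -5.44625473e+01, -2.73661995e+01,  6.43745530e-02,
        2.27085646e-02, -1.38484252e-04]), 'tool_pos': array([ 209.95253362, -588.21163938,  301.90401639]), 'orientation': array([ 9.85346098e-01,  1.70565198e-01, -1.12390481e-04, -7.54053051e-04]), 'force': array([-0.10972091,  0.42737823, -0.15284962]), 'wrist_torque': array([-0.02593881,  0.02476485, -0.00631184]), 'width': 88.24561895058908}
scene {'fx': 365.63211597566743, 'fy': 365.63211597566743, 'cx': 254.21189052149163, 'cy': 196.5439059726062, 'pose': array([[-1.91396486e-01, -7.23815092e-01,  6.62917112e-01,
         1.12553001e+03],
       [ 9.81488492e-01, -1.45895332e-01,  1.24076153e-01,
         1.28752530e+02],
       [ 6.90832000e-03,  6.74393256e-01,  7.38340038e-01,
         7.72348600e+02],
       [ 0.00000000e+00,
[... 295 characters left out ...]
9546004e-01, -8.41832554e-01,
        -8.14856169e+02],
       [-1.97233336e-02,  8.41602806e-01,  5.39736702e-01,
         5.99823289e+02],
       [ 0.00000000e+00,  0.00000000e+00,  0.00000000e+00,
         1.00000000e+00]])}
wrist {'fx': 270.81774217017414, 'fy': 270.81774217017414, 'cx': 252.09350933581717, 'cy': 191.57089432981363, 'tool_from_camera': array([[-6.34271833e-04,  9.57836340e-01,  2.87313668e-01,
         7.82825485e+01],
       [ 9.99999681e-01,  4.68190015e-04,  6.46757329e-04,
         4.76057305e-01],
       [ 4.84970282e-04,  2.87313986e-01, -9.57836332e-01,
        -8.22649252e+01],
       [ 0.00000000e+00,  0.00000000e+00,  0.00000000e+00,
         1.00000000e+00]])}
```

View pics/a_scene.png

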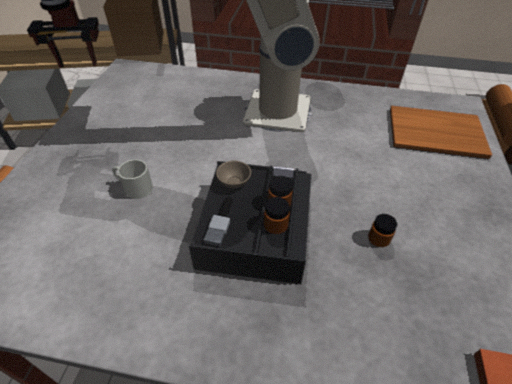

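View pics/a_side.png

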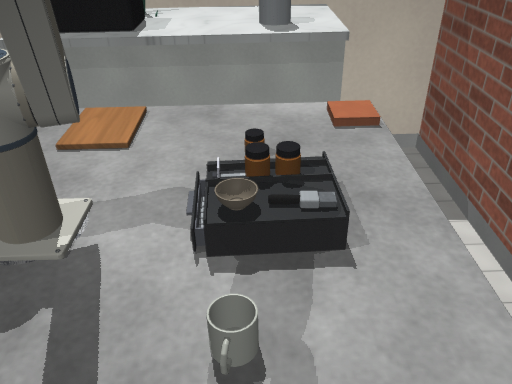

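View pics/a_wrist.png

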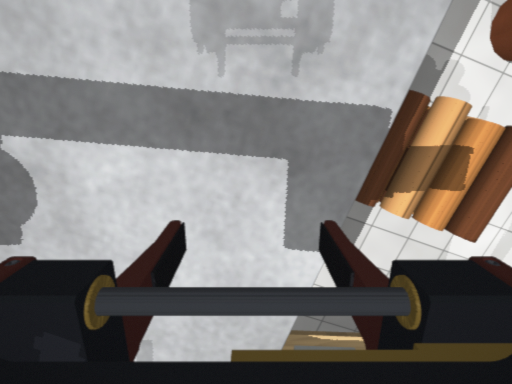

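The scene view shows the mug at (135,180), the unit at (255,220) with the old jars at about (280,190) and (276,217), and the new jar at (382,230) on the +y side. I'll zoom in to get usable pixels.

```bash
python3 - <<'E'
import cv2
a=cv2.imread("pics/a_scene.png")[150:290,190:410]; cv2.imwrite("pics/b_scene.png",cv2.resize(a,None,fx=3.6,fy=3.6,interpolation=cv2.INTER_CUBIC))
a=cv2.imread("pics/a_side.png")[120:260,180:360]; cv2.imwrite("pics/b_side.png",cv2.resize(a,None,fx=4,fy=4,interpolation=cv2.INTER_CUBIC))
E
```

```text
(no output)
```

View pics/b_scene.png

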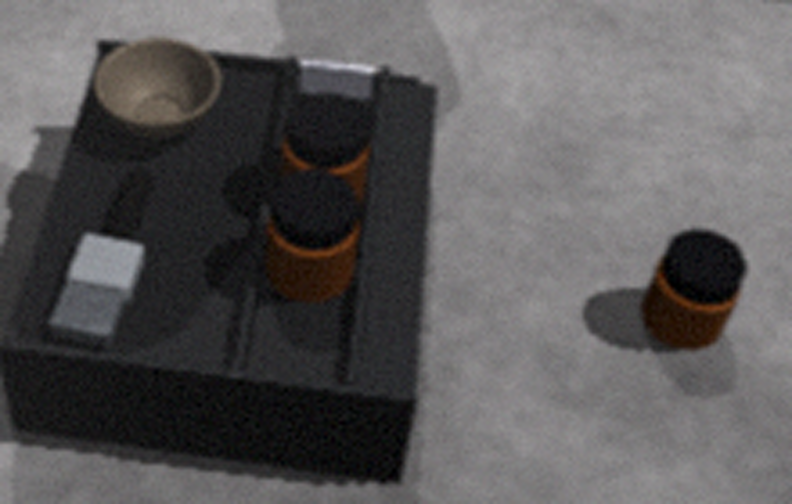

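View pics/b_side.png

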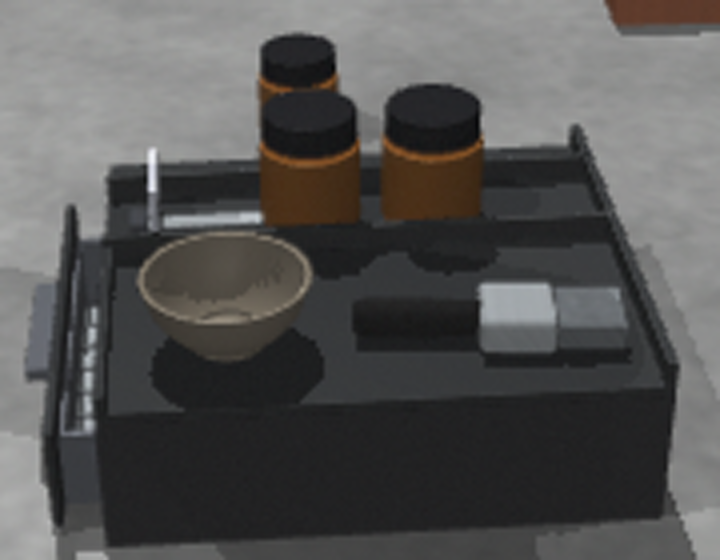

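```bash
cat > h.py <<'E'
from station import env,set_gripper,viewer,workorder
import numpy as np,cv2
from scipy.spatial.transform import Rotation as R
from scipy.optimize import least_squares
P={n:viewer.camera_params(n) for n in("scene","side")}
def proj(n,p):
    c=P[n];T=np.linalg.inv(c["pose"]);q=T[:3,:3]@np.asarray(p,float)+T[:3,3]
    return np.array([c["cx"]+c["fx"]*q[0]/-q[2],c["cy"]+c["fy"]*-q[1]/-q[2]])
def bp(n,uv,z):
    c=P[n];d=c["pose"][:3,:3]@np.array([(uv[0]-c["cx"])/c["fx"],-(uv[1]-c["cy"])/c["fy"],-1]);o=c["pose"][:3,3]
    return o+d*(z-o[2])/d[2]
sc=lambda u,v:(u/3.6+190,v/3.6+150)
sd=lambda u,v:(u/4+180,v/4+120)
def upt(p,loc):
    c,s=np.cos(p[2]),np.sin(p[2]);return np.array([p[0]+c*loc[0]-s*loc[1],p[1]+s*loc[0]+c*loc[1],loc[2]])
E
python3 - <<'E'
from h import *
for n,a,b,z in(("front",sc(328,125),sd(310,107),155),("rear",sc(318,195),sd(434,103),155),("new",sc(707,258),sd(298,48),70)):
    print(n,bp("scene",a,z).round(1),bp("side",b,z).round(1))
obs=[("scene",sc(402,480),(145,130,0)),("scene",sc(15,428),(145,-130,0)),("scene",sc(415,402),(145,130,85)),("scene",sc(5,345),(145,-130,85)),
("side",sd(107,543),(-145,-130,0)),("side",sd(662,515),(145,-130,0)),("side",sd(105,412),(-145,-130,85)),("scene",sc(435,88),(-145,130,85))]
f=lambda p:np.concatenate([proj(n,upt(p,l))-uv for n,uv,l in obs])
r=least_squares(f,[550,50,0],loss="soft_l1");print(r.x,f(r.x).reshape(-1,2).round(1))
print(upt(r.x,(-115,55,85)))
for l in((-145,-130,85),(145,-130,99),(145,130,99),(-145,130,85)):print(l,(proj("side",upt(r.x,l))-[180,120])*4,(proj("scene",upt(r.x,l))-[190,150])*3.6)
E
```

```text
front [521.7  80.  155. ] [520.4  76.1 155. ]
rear [583.3  82.5 155. ] [590.   77.3 155. ]
new [512.8 344.9  70. ] [516.4 340.1  70. ]
[5.45364295e+02 2.48327397e+01 5.25113978e-02] [[ 0.3  0.7]
 [-0.1  1.3]
 [ 0.7  3. ]
 [-1.7  4.4]
 [-0.8  0.7]
 [-1.  -0.5]
 [-3.7  0.3]
 [-0.  -1.3]]
[427.63601225  73.72089151  85.        ]
(-145, -130, 85) [ 90.37785391 413.25699307] [95.85885896 48.76198409]
(145, -130, 99) [676.36523711 357.76779615] [ -3.97638114 347.96954734]
(145, 130, 99) [571.86541777 119.53908792] [420.15280833 400.17334659]
(-145, 130, 85) [103.10144472 162.62941761] [434.86925878  83.2016389 ]
```

```bash
python3 - <<'E'
from h import *
obs=[("scene",sc(402,480),(145,130,0)),("scene",sc(15,428),(145,-130,0)),("scene",sc(415,402),(145,130,99)),("scene",sc(5,345),(145,-130,99)),
("side",sd(107,543),(-145,-130,0)),("side",sd(662,515),(145,-130,0)),("side",sd(105,412),(-145,-130,85)),("scene",sc(435,88),(-145,130,85)),("side",sd(675,367),(145,-130,99)),("side",sd(575,126),(145,130,99))]
f=lambda p:np.concatenate([proj(n,upt(p,l))-uv for n,uv,l in obs])
r=least_squares(f,[550,50,0],loss="soft_l1");print(r.x.round(3).tolist(),f(r.x).reshape(-1,2).round(1).tolist())
U=r.x
def inv(p):
    c,s=np.cos(U[2]),np.sin(U[2]);d=p[:2]-U[:2];return np.array([c*d[0]+s*d[1],-s*d[0]+c*d[1]]).round(1)
for n,a,b,z in(("front",sc(328,125),sd(310,107),155),("rear",sc(318,195),sd(434,103),155)):
    print(n,inv(bp("scene",a,z)),inv(bp("side",b,z)))
print("plate",inv(bp("side",sd(157,150),121)),inv(bp("scene",sc(335,68),121)))
# widths of jar at side: left/right edges at z~150
for nm,l,rr in(("front",(262,105),(357,105)),("rear",(386,103),(481,103))):print(nm,inv(bp("side",sd(*l),155)),inv(bp("side",sd(*rr),155)))
s=env.read_state();q=s["qpos"]
for x,y,z in((650,88,180),(660,90,300),(515,342,118),(515,342,300)):
  for a in(0,np.pi):
    qq=(R.from_euler('z',U[2]+a)*R.from_euler('x',np.pi)).as_quat();print(x,y,z,a,env.ik([x,y,z],qq))
E
```

```text
[546.245, 24.634, 0.046] [[-0.3, 1.3], [-0.6, 1.2], [0.8, 0.1], [-3.0, 0.8], [-0.8, 0.5], [-0.8, -0.1], [-3.6, 0.1], [0.2, -0.9], [0.5, -2.0], [-0.0, -1.4]]
front [-22.   56.4] [-23.4  52.6]
rear [39.7 56.1] [46.1 50.6]
plate [-111.1   74.2] [-113.3   54.7]
front [-50.1  57.8] [ 3.  52.4]
rear [19.4 53.3] [72.2 48. ]
650 88 180 0 [ 1.16423261e-01  6.14856247e-01  1.62855126e+00 -4.44089210e-16
  8.98185150e-01  1.64107709e+00]
650 88 180 3.141592653589793 [ 0.11642326  0.61485625  1.62855126  0.          0.89818515 -1.50051556]
660 90 300 0 [ 1.17661795e-01  4.86048454e-01  1.53460271e+00 -4.44089210e-16
  1.12094149e+00  1.64231563e+00]
660 90 300 3.141592653589793 [ 0.1176618   0.48604845  1.53460271  0.          1.12094149 -1.49927702]
515 342 118 0 [ 5.66957903e-01  6.62071136e-01  1.73414515e+00 -4.44089210e-16
  7.45376371e-01  2.09161174e+00]
515 342 118 3.141592653589793 [ 0.5669579   0.66207114  1.73414515  0.          0.74537637 -1.04998092]
515 342 300 0 [ 5.66957903e-01  4.16180189e-01  1.64769203e+00 -4.44089210e-16
  1.07772044e+00  2.09161174e+00]
515 342 300 3.141592653589793 [ 0.5669579   0.41618019  1.64769203  0.          1.07772044 -1.04998092]
```

```bash
cat >> h.py <<'E'
U=np.array([546.245,24.634,0.046])
QD=(R.from_euler('z',U[2]+np.pi)*R.from_euler('x',np.pi)).as_quat()
def inv(p):
    c,s=np.cos(U[2]),np.sin(U[2]);d=np.asarray(p)[:2]-U[:2];return np.array([c*d[0]+s*d[1],-s*d[0]+c*d[1]])
def wcam(name):
    s=env.read_state();im=viewer.camera("wrist");cv2.imwrite(name,im)
    np.savez(name+".npz",p=s["tool_pos"],q=s["orientation"]);return im
def wray(name,uv,z):
    d=np.load(name+".npz");c=viewer.camera_params("wrist");T=np.eye(4);T[:3,:3]=R.from_quat(d["q"]).as_matrix();T[:3,3]=d["p"];M=T@c["tool_from_camera"]
    v=M[:3,:3]@np.array([(uv[0]-c["cx"])/c["fx"],-(uv[1]-c["cy"])/c["fy"],-1]);return M[:3,3]+v*(z-M[2,3])/v[2]
E
python3 - <<'E'
from h import *
env.reach(upt(U,(105,55,320)),QD)
set_gripper(0)
env.hold(.2)
wcam("pics/c_wrist.png")
s=env.read_state();print(s["time_s"],s["tool_pos"],s["force"],s["width"],inv(s["tool_pos"]))
E
```

```text
4.5667 [648.61516485  84.39374601 320.00673642] [-0.61248261  0.11784662 -0.45038461] 0.5812472356917866 [105.00985527  54.9891643 ]
```

View pics/c_wrist.png

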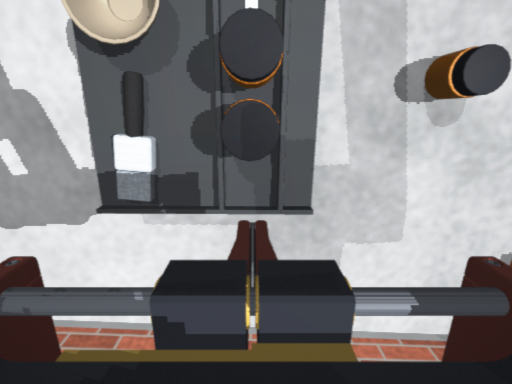

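The wrist view shows the closed fingers at (252,235), the rear cap at (250,130), the front cap at (251,40), the back ledge along row 210, the lane ribs at columns 220 and 282, and the new jar's cap at (482,70).

```bash
python3 - <<'E'
from h import *
n="pics/c_wrist.png"
for nm,uv,z in(("rear",(250,130),155),("front",(251,38),155),("ledgeL",(97,208),99),("ledgeR",(313,209),99),("ribL",(221,207),99),("ribR",(283,207),99),("ribL far",(220,100),99),("ribR",(282.5,100),99),("new",(482,70),70)):
    p=wray(n,uv,z);print(nm,p.round(1),inv(p).round(1))
E
```

```text
rear [586.1  79.1 155. ] [42.3 52.6]
front [512.8  76.8 155. ] [-31.   53.6]
ledgeL [688.7 -99.1  99. ] [ 136.6 -130.2]
ledgeR [678.4 157.8  99. ] [138.1 127. ]
ribL [680.8  48.3  99. ] [135.5  17.4]
ribR [677.4 121.9  99. ] [135.5  91.2]
ribL far [560.2  45.7  99. ] [14.9 20.4]
ribR [557.2 112.   99. ] [14.9 86.8]
new [513.7 337.6  70. ] [-18.1 314.2]
```

```bash
python3 - <<'E'
from h import *
Y=54.5;Z=175
print(env.move_l(upt(U,(105,Y,Z+40)),rate=150,f_stop=15))
print(env.move_l(upt(U,(105,Y,Z)),rate=60,f_stop=6))
env.hold(.3)
d=np.array([np.cos(U[2]),np.sin(U[2]),0])
s=env.read_state();f0=s["force"];print(s["time_s"],inv(s["tool_pos"]),s["tool_pos"][2],f0)
x=105
while x>36:
    x-=4
    st=env.move_l(upt(U,(x,Y,Z)),rate=40,f_stop=7)
    s=env.read_state();print(x,inv(s["tool_pos"]).round(2),"F",round(float((s["force"]-f0)@d),2),(s["force"]-f0).round(1),round(s["time_s"],2),st)
    if st:break
cv2.imwrite("pics/d_side.png",viewer.camera("side"))
wcam("pics/d_wrist.png")
E
```

```text
False
False
6.5333 [105.16058331  54.50663908] 175.36808281391455 [-0.21640178  0.46057037  0.08983304]
101 [100.69  54.48] F 0.57 [ 0.6 -0.3  0.3] 6.78 False
97 [96.68 54.48] F -0.1 [-0.1 -0.4  1.2] 7.03 False
93 [92.75 54.51] F -0.31 [-0.3 -1.   0.8] 7.28 False
89 [88.73 54.51] F 0.63 [ 0.6 -0.2 -0.2] 7.53 False
85 [84.78 54.52] F 0.68 [ 0.7 -0.4  0. ] 7.78 False
81 [80.76 54.49] F -0.43 [-0.4  0.5  0.4] 8.03 False
77 [76.67 54.51] F -0.79 [-0.8 -0.7 -0.2] 8.28 False
73 [72.64 54.48] F 0.26 [ 0.3 -0.6  0.5] 8.53 False
69 [68.77 54.52] F 0.18 [ 0.1  0.9 -0.1] 8.78 False
65 [64.73 54.53] F 0.98 [ 1.  -0.8  0.7] 9.03 False
61 [60.63 54.52] F 1.4 [ 1.4 -0.2  0.9] 9.28 False
57 [56.59 54.5 ] F 1.11 [ 1.2 -0.9 -0.1] 9.53 False
53 [52.57 54.47] F 1.38 [ 1.4 -0.3 -0.4] 9.78 False
49 [48.55 54.51] F 0.17 [ 0.2 -0.9 -0.3] 10.03 False
45 [44.55 54.49] F 0.23 [ 0.2  0.1 -0.7] 10.28 False
41 [40.59 54.49] F 0.47 [ 0.5 -0.1  0.7] 10.53 False
37 [36.56 54.48] F 0.48 [ 0.5 -0.3  0.4] 10.78 False
33 [32.58 54.51] F 1.08 [ 1.1 -0.1  0.4] 11.03 False
```

View pics/d_side.png

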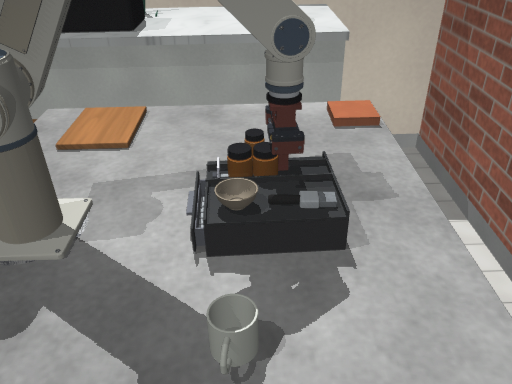

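The jars are now touching (caps at (239,150) and (265,150) in the side view) and the plate is still about 18 mm ahead. I'll advance slowly with averaged force readings.

```bash
cat > push.py <<'E'
from h import *
import sys
Y=54.5;Z=175
d=np.array([np.cos(U[2]),np.sin(U[2]),0]);f0=np.array([-.22,.46,.09])
def push(x,xend,step,flim):
    while x-step>=xend-1e-6:
        x-=step
        st=env.move_l(upt(U,(x,Y,Z)),rate=15,f_stop=5)
        F=[]
        for i in range(8):
            F.append((env.read_state()["force"]-f0)@d);env.hold(.02)
        s=env.read_state();print(x,inv(s["tool_pos"])[0].round(2),"F",np.mean(F).round(2),np.std(F).round(2),round(s["time_s"],2),st,flush=True)
        if st or np.mean(F)>flim:break
    return x
E
python3 - <<'E'
from push import *
push(33,15,2,3.5)
cv2.imwrite("pics/e_side.png",viewer.camera("side")[120:260,180:360].repeat(4,0).repeat(4,1))
E
```

```text
31 30.91 F 1.47 0.33 11.55 False
29 28.84 F 1.38 0.37 11.97 False
27 26.9 F 0.86 0.34 12.38 False
25 24.9 F 1.29 0.4 12.8 False
23 22.89 F 1.29 0.24 13.22 False
21 20.87 F 1.32 0.43 13.63 False
19 18.86 F 1.18 0.28 14.05 False
17 16.85 F 1.29 0.23 14.47 False
15 14.89 F 1.18 0.48 14.88 False
```

View pics/e_side.png

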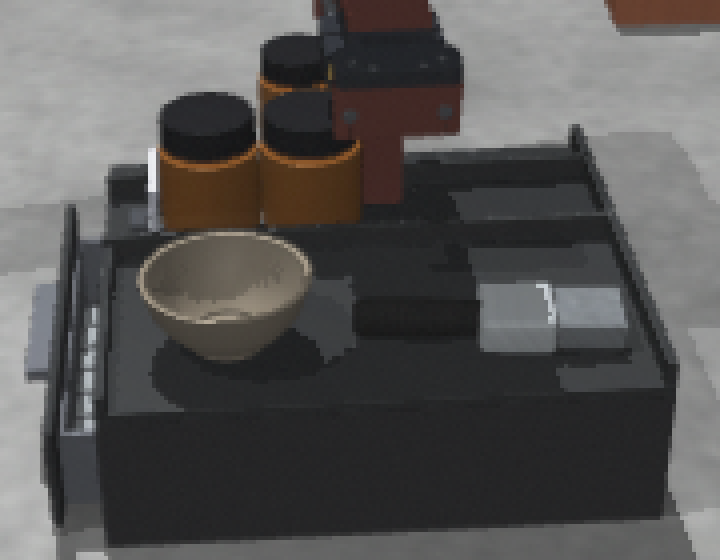

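The front jar's edge (column 160) is almost at the plate (columns 148–158), which has not moved.

```bash
python3 - <<'E'
from push import *
push(15,5,1,3.4)
cv2.imwrite("pics/f_side.png",viewer.camera("side")[120:260,180:360].repeat(4,0).repeat(4,1))
E
```

```text
14 14.04 F 1.99 0.51 15.32 False
13 13.1 F 2.61 0.49 15.7 False
12 12.01 F 2.9 0.85 16.08 False
11 10.98 F 3.4 0.35 16.47 False
```

View pics/f_side.png

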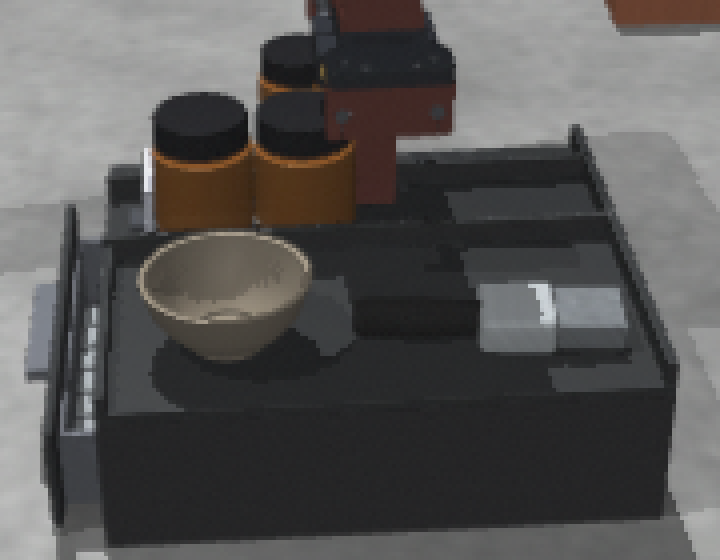

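Contact was at about 14.5 mm, and the force then rose about 0.6 N/mm. The plate has moved visibly. One more mm, then retreat slowly and go up.

```bash
python3 - <<'E'
from push import *
push(11,10,1,6)
env.move_l(upt(U,(13,Y,Z)),rate=15)
env.move_l(upt(U,(32,Y,Z)),rate=80)
env.move_l(upt(U,(45,Y,Z+120)),rate=180)
env.hold(.2)
wcam("pics/g_wrist.png")
cv2.imwrite("pics/g_side.png",viewer.camera("side")[120:260,180:360].repeat(4,0).repeat(4,1))
set_gripper(88)
n=np.array([514,340.5])
env.reach([n[0],n[1],300],QD);env.hold(.2)
wcam("pics/h_wrist.png")
s=env.read_state();print(s["time_s"],s["tool_pos"])
E
```

```text
10 10.04 F 3.58 0.4 16.9 False
21.4333 [514.64976963 339.40736292 300.03029079]
```

View pics/g_side.png

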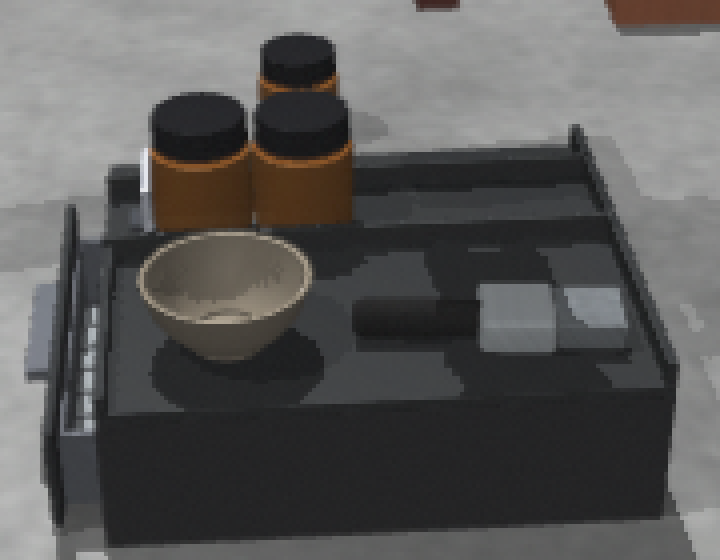

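View pics/g_wrist.png

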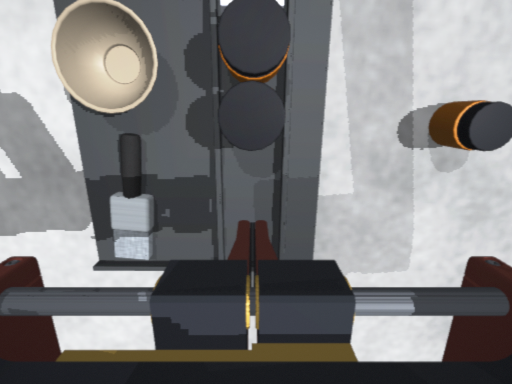

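View pics/h_wrist.png

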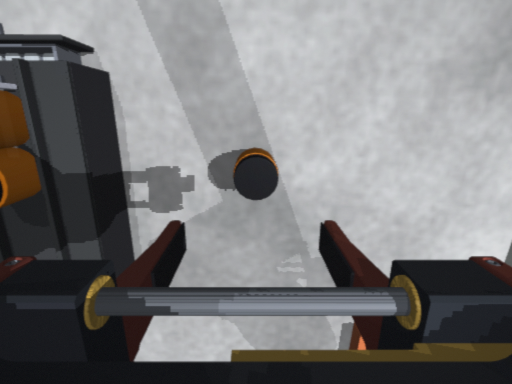

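The old jars stayed in place, touching, with the plate pressed (plate at column 143, rear jar's edge at 353). In the wrist view the new jar's cap is centred at (256,177).

```bash
python3 - <<'E'
from h import *
im=cv2.imread("pics/h_wrist.png");m=(im.max(2)<70).astype(np.uint8);m[:145]=0;m[205:]=0;m[:,:230]=0;m[:,285:]=0
n,l,st,c=cv2.connectedComponentsWithStats(m);i=1+st[1:,4].argmax();print(st[i],c[i])
p=wray("pics/h_wrist.png",(256,177),70);print(p,"jar at", p)
q=wray("pics/g_wrist.png",(251,117),155);print(inv(q), "expected", 10-10-29)
print(wray("pics/h_wrist.png",c[i],70))
E
```

```text
[ 233  155   45   45 1573] [255.09408773 176.95549905]
[510.55300908 343.09894424  70.        ] jar at [510.55300908 343.09894424  70.        ]
[-30.46689508  53.02842161] expected -29
[510.54548832 342.0245839   70.        ]
```

```bash
python3 - <<'E'
from h import *
print(inv(bp("side",sd(302,107),155)),bp("side",sd(298.5,48),70),bp("side",sd(298.5,50),70))
E
```

```text
[-27.86104847  53.01289572] [516.76016571 340.12346649  70.        ] [516.70504275 336.75403311  70.        ]
```

```bash
python3 - <<'E'
from h import *
env.move_l([513.5,341.5,205],rate=150,f_stop=15);env.hold(.15)
wcam("pics/i_wrist.png")
s=env.read_state();print(s["time_s"],s["tool_pos"])
im=cv2.imread("pics/i_wrist.png");m=(im.max(2)<70).astype(np.uint8)
m[:,:200]=0;m[:,315:]=0;m[260:]=0
n,l,st,c=cv2.connectedComponentsWithStats(m);i=1+st[1:,4].argmax();print(st[i],c[i],wray("pics/i_wrist.png",c[i],70))
E
```

```text
22.4167 [513.96422335 341.81462957 206.13359951]
[ 222  171   63   63 3041] [253.16310424 201.98355804] [509.6022364 342.102276   70.       ]
```

View pics/i_wrist.png

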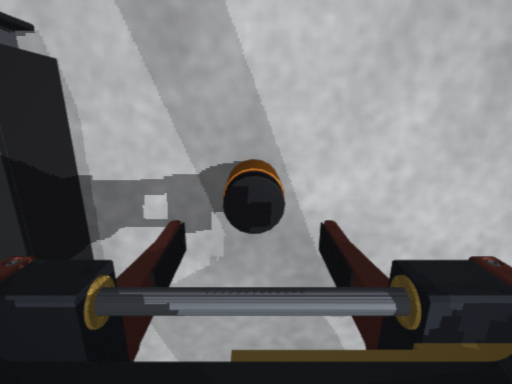

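```bash
python3 - <<'E'
from h import *
c=viewer.camera_params("wrist");M=np.linalg.inv(c["tool_from_camera"])
for p in((-10,44,80),(10,44,80),(-10,-44,80),(10,-44,80),(0,57,80)):
    q=M[:3,:3]@np.array(p)+M[:3,3];print(p,c["cx"]+c["fx"]*q[0]/-q[2],c["cy"]+c["fy"]*q[1]/q[2])
E
```

```text
(-10, 44, 80) 318.8544569873181 249.9719702741361
(10, 44, 80) 321.0149419232986 222.27464506391436
(-10, -44, 80) 187.2023749175117 250.06728236651105
(10, -44, 80) 185.0635929274244 222.37140978122835
(0, 57, 80) 339.6770682720204 236.33160443289842
```

```bash
python3 - <<'E'
from h import *
env.move_l([511,342,150],rate=120,f_stop=10)
wcam("pics/j0_wrist.png")
print(env.move_l([511,342,101],rate=60,f_stop=8))
set_gripper(50);env.hold(.2)
s=env.read_state();print(s["time_s"],s["tool_pos"],s["width"],s["force"])
wcam("pics/j_wrist.png")
E
```

```text
False
24.8167 [511.08652144 342.1075722  101.1886299 ] 57.63124273076558 [-0.35732977  1.11451201  2.89564984]
```

View pics/j_wrist.png

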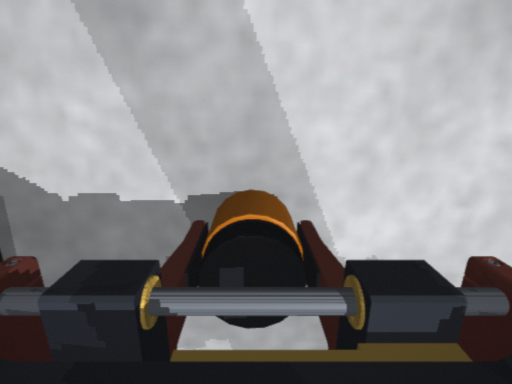

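View pics/j0_wrist.png

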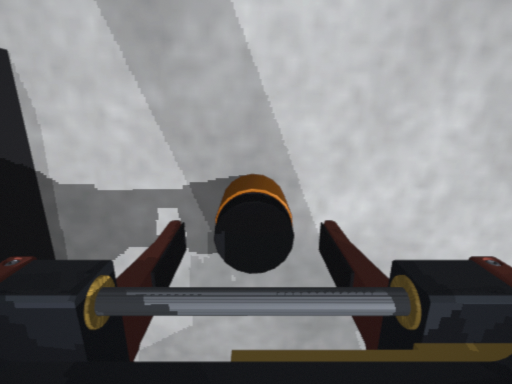

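```bash
python3 - <<'E'
from h import *
for n,uv in(("j",(252,275)),("j",(252,327)),("j0",(254,233)),("j0",(254,272))):print(n,wray(f"pics/{n}_wrist.png",uv,70))
E
```

```text
j [507.69976744 341.27934337  70.        ]
j [538.39844325 342.67020938  70.        ]
j0 [508.80603713 342.6699625   70.        ]
j0 [538.07182591 344.05686441  70.        ]
```

```bash
python3 - <<'E'
import cv2,numpy as np
im=cv2.imread("pics/g_wrist.png")[90:230,170:330]
im=np.clip(im.astype(float)*2.5,0,255).astype(np.uint8)
cv2.imwrite("pics/k.png",cv2.resize(im,None,fx=4,fy=4,interpolation=cv2.INTER_NEAREST))
for r in(165,185,200):print(r,cv2.imread("pics/g_wrist.png")[r,205:300].mean(1).astype(int).tolist())
E
```

```text
165 [96, 97, 97, 95, 82, 62, 58, 58, 57, 56, 73, 93, 95, 95, 92, 76, 57, 71, 87, 95, 96, 97, 95, 97, 96, 96, 96, 97, 96, 96, 96, 97, 96, 91, 84, 84, 84, 84, 83, 84, 84, 84, 85, 84, 83, 83, 83, 84, 84, 84, 84, 85, 84, 84, 83, 83, 83, 84, 83, 84, 83, 84, 84, 84, 85, 84, 82, 71, 50, 44, 45, 45, 45, 46, 46, 43, 38, 57, 85, 96, 98, 98, 94, 91, 96, 96, 97, 96, 97, 96, 97, 97, 96, 97, 96]
185 [57, 58, 58, 59, 58, 58, 58, 58, 58, 58, 61, 77, 91, 93, 95, 93, 74, 63, 81, 94, 96, 96, 95, 96, 96, 95, 95, 96, 95, 96, 96, 96, 95, 95, 96, 96, 94, 95, 95, 95, 96, 95, 95, 95, 95, 95, 97, 94, 91, 85, 83, 83, 82, 84, 83, 83, 83, 82, 83, 83, 83, 83, 83, 83, 83, 83, 83, 81, 69, 49, 45, 46, 46, 46, 46, 40, 40, 64, 80, 81, 82, 81, 80, 83, 83, 83, 83, 82, 83, 83, 83, 82, 83, 83, 83]
200 [56, 57, 58, 58, 75, 90, 80, 59, 56, 56, 55, 71, 90, 91, 90, 86, 75, 59, 71, 82, 86, 93, 94, 93, 93, 93, 93, 93, 94, 94, 93, 93, 94, 93, 94, 93, 93, 93, 93, 93, 94, 94, 94, 94, 93, 94, 94, 93, 89, 83, 82, 81, 82, 82, 82, 82, 82, 81, 82, 82, 82, 81, 81, 82, 82, 81, 80, 69, 48, 45, 45, 45, 45, 45, 41, 36, 56, 76, 80, 81, 80, 74, 74, 80, 82, 83, 81, 81, 80, 82, 82, 81, 82, 83, 82]
```

View pics/k.png

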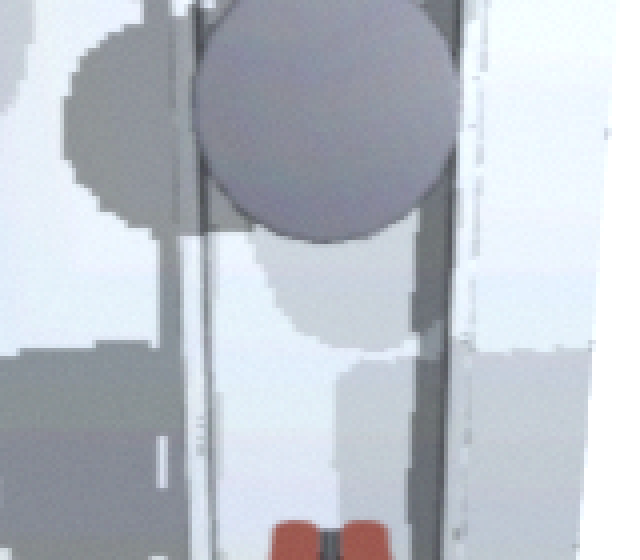

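```bash
python3 - <<'E'
from h import *
n="pics/g_wrist.png"
for r,a,b in((165,220.7,282),(185,221.2,281.8),(200,221.6,281.2)):
    l=inv(wray(n,(a,r),99));q=inv(wray(n,(b,r),99));print(l,q,(l+q)/2)
E
```

```text
[18.57604018 21.31712194] [18.61472765 84.87773289] [18.59538391 53.09742742]
[40.04849547 21.12769616] [40.08815035 85.32634595] [40.06832291 53.22702105]
[56.77468513 21.00706328] [56.81478199 85.19117278] [56.79473356 53.09911803]
```

```bash
python3 - <<'E'
from h import *
p=[511.1,342.1]
env.move_l([*p,300],rate=180)
env.move_l(upt(U,(34,53.15,300)),rate=200)
env.move_l(upt(U,(34,53.15,215)),rate=100,f_stop=10)
env.hold(.2)
wcam("pics/l_wrist.png")
cv2.imwrite("pics/l_side.png",viewer.camera("side")[120:260,180:360].repeat(4,0).repeat(4,1))
s=env.read_state();print(s["time_s"],s["tool_pos"],inv(s["tool_pos"]),s["width"],s["force"])
E
```

```text
28.9333 [577.94191027  79.32391089 215.45762434] [34.17822963 53.17451545] 57.55114992359039 [-0.54665405 -0.30660834 -1.88035656]
```

View pics/l_wrist.png

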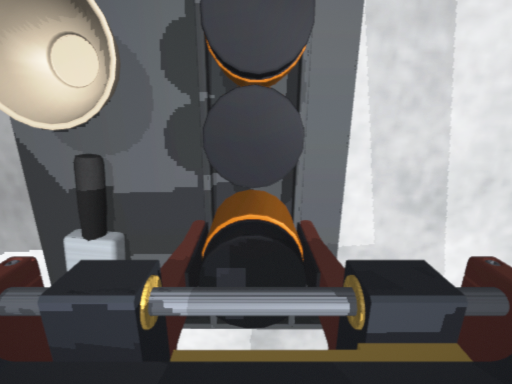

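View pics/l_side.png

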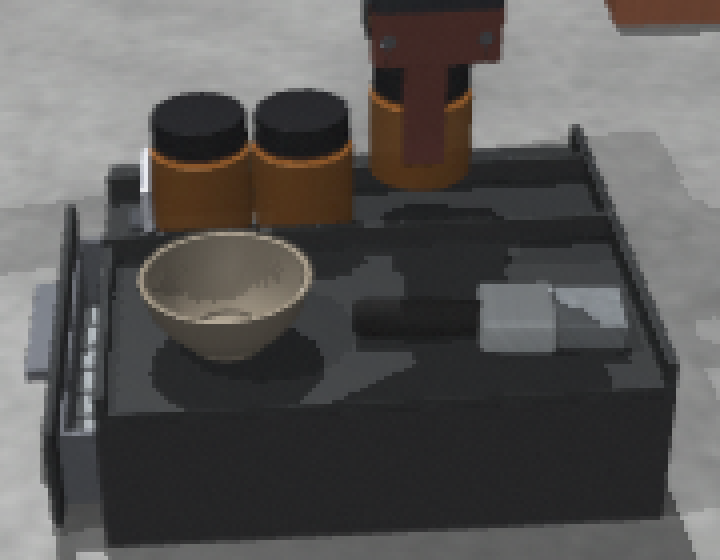

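```bash
python3 - <<'E'
from h import *
print("rear edge",inv(wray("pics/l_wrist.png",(254,187),155)),"center",inv(wray("pics/l_wrist.png",(254,136),155)))
print("held rear edge",inv(wray("pics/l_wrist.png",(252,327),155+29.4)))
# side: body left/right silhouette, centre column at orange top shoulder (z=49)
for nm,c,zz in(("rear",303,85+49),("held",419.5,85+49+29.4)):
    # find local x with y=53 such that column matches
    f=lambda x:proj("side",upt(U,(x,53.1,zz)))[0]-sd(c,0)[0]
    from scipy.optimize import brentq
    print(nm,brentq(f,-100,140))
E
```

```text
rear edge [-4.79390333 53.61424525] center [-32.27729138  53.57625484]
held rear edge [61.75661222 52.46703931]
rear -27.65460460153029
held 38.0849019036553
```

Both views say the gap would be about 8 mm rather than 5, so I'll shift 4 mm forward and then lower it.

```bash
python3 - <<'E'
from h import *
env.move_l(upt(U,(30,53.15,215)),rate=40)
print(env.move_l(upt(U,(30,53.15,192)),rate=40,f_stop=6))
env.hold(.2);f0=np.mean([env.read_state()["force"] for _ in range(5)],0)
print(env.move_l(upt(U,(30,53.15,183)),rate=10,f_stop=3))
s=env.read_state();print(s["time_s"],s["tool_pos"],inv(s["tool_pos"]),s["force"]-f0)
cv2.imwrite("pics/m_side.png",viewer.camera("side")[120:260,180:360].repeat(4,0).repeat(4,1))
E
```

```text
False
True
30.725 [573.74722489  79.10917613 186.1828652 ] [29.97810713 53.15289532] [-0.18464271  0.78237228  5.81235543]
```

View pics/m_side.png

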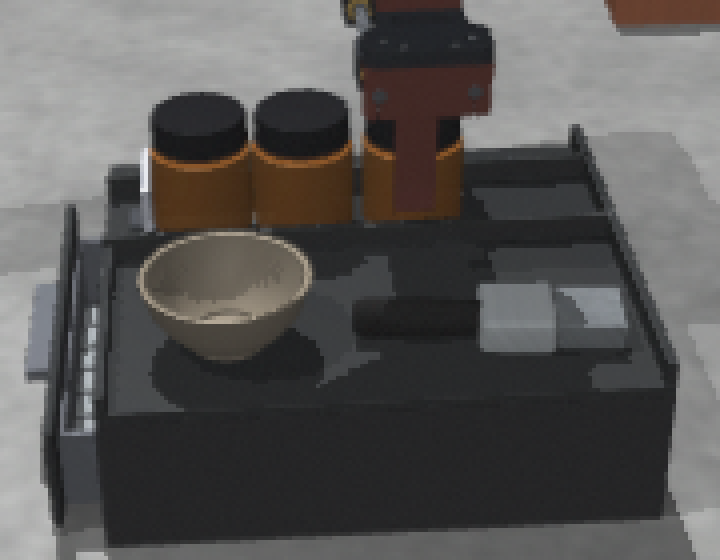

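It touched down at the expected height (186.2), with a gap of about 9 px, or 5 mm. Releasing now.

```bash
python3 - <<'E'
from h import *
set_gripper(76);env.hold(.2)
env.move_l(upt(U,(30,53.15,240)),rate=60,f_stop=8)
env.move_l(upt(U,(40,53.15,320)),rate=150)
env.hold(.3)
wcam("pics/n_wrist.png")
cv2.imwrite("pics/n_side.png",viewer.camera("side")[120:260,180:360].repeat(4,0).repeat(4,1))
print(env.read_state()["time_s"])
E
```

```text
33.625
```

View pics/n_side.png

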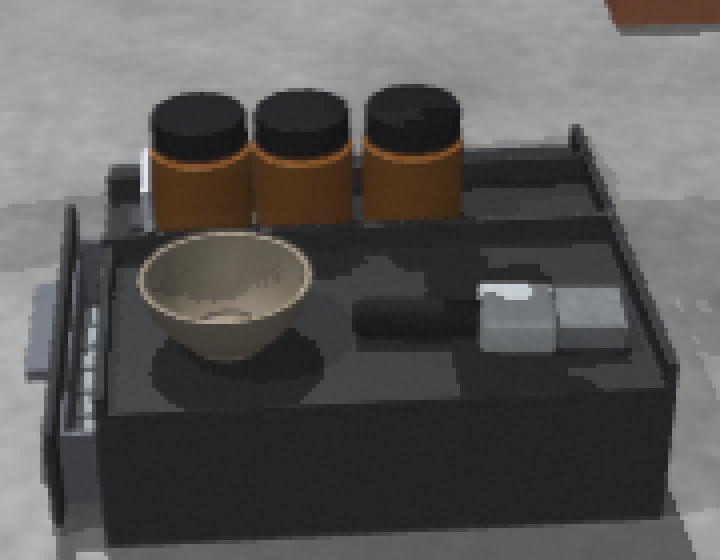

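View pics/n_wrist.png

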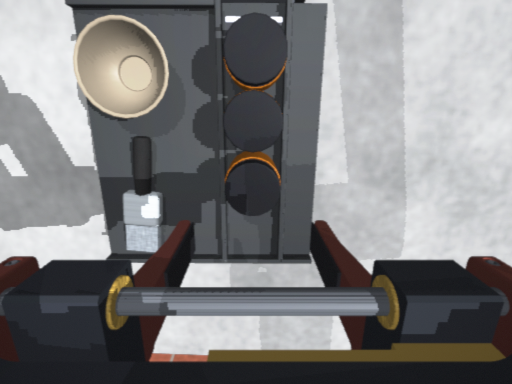

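```bash
python3 - <<'E'
from h import *
print(workorder.sign_off(),env.read_state()["time_s"])
E
```

```text
the job is handed in; nothing more can be done
the job is handed in; nothing more can be done
```

The job is done and was handed in at about 34 s on the robot's clock; the sign-off gave no verdict.

- **Old jars:** I pushed them along the lane from behind with the closed fingers, without lifting them. The force rose when the front jar met the stop. I pressed it in about 4–5 mm further, at about 3.6 N of push in all, far below the 20 N limit. After I backed off, the jars stayed together and the plate stayed pressed in.
- **New jar:** It touched down at deck height: the tool was exactly 85 mm above its grasp height. The touchdown force was about 6 N, because the arm overshot the 3 N stop I had set. After release it stands upright in the lane, about 5–6 mm behind the old jars in the side view.
- **Other items:** The bowl and brush look unmoved in the last pictures. I did not recheck the mug or the skewer tray at the end, but nothing went near the mug.

**Disagreement:** With the new jar held above the lane, the contact position from the push implied a 5 mm gap, while the cameras showed about 8 mm. I went with the cameras and moved the jar 4 mm forward before lowering it.

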